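Push the dye pots home and shut the rack gate

ROBOT

A 7-joint arm with a two-finger parallel gripper is mounted at the origin on a cart in front of the work surface, level with it; the furniture and walls round the work are solid. World frame = base frame: x ahead of the robot, y to its left, z up, the work surface at z = 0. Lengths are in m, angles in degrees, forces in N, time in s.
With the tool pointing down it reaches from about 0.425 to 0.875 m from the base axis. Payload 4.7 kg.
Tool frame: the origin (TCP) lies midway between the tips of the shut fingers; the grasp point (between the pads) lies 19 mm behind it (env.grip_point_offset is the distance from the TCP to the grasp point, in m); z points along the fingers, y is the line along which they close (so a half turn about z gives the same grasp; the last joint's range is limited). The gripper opens to 87 mm and grips with 3 to 60 N. Pads are 19 mm wide; open, the fingers measure 117 mm over their backs; the gripper's body (75 mm by 190 mm) begins 51 mm behind the grasp point.
Start: joints at [76.324, 18.392, -4.016, 83.108, 1.295, 78.541, -3.26], TCP at [0.163, -0.629, 0.19] pointing down, gripper open.
Joint ranges: [-163.93, 163.93], [-17.29, 119.83], [-79.2, 71.16], [3.27, 140.29], [-89.18, 269.18], [5.43, 117.66], [-154.24, 154.24]. Speed limits (degrees/s): [147.25, 147.25, 180, 180, 180, 180, 180].

INTERFACE

Orientations are given as [roll, pitch, yaw] about the fixed x, y, z axes, in that order (R = Rz(yaw) Ry(pitch) Rx(roll)).
In Python, from cell import env gives the robot as it stands.
- The arm moves only by the shell command python3 -m jog 'ROWS' [FORCE]. ROWS is JSON, a list of rows, each a list of 7 numbers: the shift along the tool's x, y, z in m, then the turn, a rotation vector about the tool's x, y, z in rad, then the finger opening in m, from 0 to 0.087. A call has 1 to 12 rows; each row shifts and turns the commanded pose from where the row before left it, along the tool's axes as they then stand; what a row does not reach is not made up. A row lasts 1/12 s, in which the tool goes at most 41.7 mm and 7.16 degrees, less where a joint would pass 70% of its speed; a pose out of reach is approached as far as the arm can. A call is refused whole if a number of a shift passes 0.0417 or a number of a turn 0.125, either way. A call with a gripper value outside its range is refused whole. The fingers move at their own pace and stop on an object; FORCE is the grip in N (left out, the last holds). Time passes only in rows, so rows that do not move let the fingers close. It gives the time, the measured TCP pose, the force, the opening and the grip force at its end, in the units of the state.
- env.get_obs(): the state, without advancing time (a new reading comes with each control period).
- env.read_camera(name): name is "side" or "top" or "wrist"; returns the picture (420x560x3 uint8, blue, green, red); there is no depth.
- env.get_calibration(name): a dict with "fov_y" (degrees; the focal length in pixels is half the picture's height over the tangent of half this angle, whatever the lens; pixels are square), "cx", "cy" (the principal point, pixels), "k1" (the pictures are not rectified: a ray, as slopes to the right and down, at radius r is drawn at 1 + k1 r^2 times it, then the intrinsics apply), "pose" (4x4, takes a point from camera to world coordinates). Camera axes: x right, y up, looking along -z (the intrinsics and any distortion apply to the point x, -y, -z); pixel columns grow to the right and rows downward; lengths in m; the calibration is good to about 2 mm. A picture is of the moment at which its call begins: read the wrist's pose just before it. get_calibration takes no time and is no camera call; for the wrist camera it gives the pose at the moment of the call.
- env.sign_off(): hands the job in; it is judged then, once.
The state is a dict: "time_s": time; "qpos": joint angles; "joint_velocities": joint speeds; "effort": joint torques, N m; "tool_pos": TCP position; "tool_rot": TCP orientation; "force": force on the tool from outside, world axes, zero at the start; "wrist_torque": the same for the moment, N m; "grip_width": finger opening in m; "grasp_force": force on a finger pad.
Only numpy, scipy, OpenCV 4.12 (cv2) and the standard library are available. Lean on these libraries where they do the work, as an engineer would, in place of code of your own. Each camera call takes 0.05 s, during which the arm holds its last target. There are 200 camera calls.

TASK

Two dye pots stand out in front of their lanes in the little wooden pot rack. With the fingertips, push both pots along their lanes all the way back to the rear rail, then push the rack's gate fully shut in front of them. Only push: pick nothing up, keep the pots upright, and leave the cup, the thread cone and the bottle beside the rack where they are.

Things in the scene. Friction and masses are not known exactly. Their poses are not given: they have to be found in the camera images.
- pot_rack: Light wooden two-lane rack, open on top and in front, fixed to the table. Origin: on the table, middle of the lanes' front mouths; x points into the lanes, y left, z up. Base board 6 mm thick, x -96 to 96, y +-98 mm; pots slide on it. Lanes 75 mm wide, centred on y = 41.5 and -41.5 mm; walls 8 mm thick, x 0 to 88, tops 44 mm above the table (front stop post at right 52 mm).
- rear_rail (a point): Middle of the top edge of the front face of the rear rail that closes the back of both lanes: in the rack's frame at x = 80, y = 0 mm, 50 mm above the table.
- gate (a joint): Gate angle, rad: 0 = shut across both lane mouths, on its stop; grows as it swings open to the robot and left; starts at 1.6 to 2.05, clear of the lanes. Friction hinge (0.04 N m), no spring, stays where left. At angle a the panel points from the hinge along (-sin a, -cos a) in the rack's x, y; its outer face, pushed to close it, looks along (-cos a, sin a).
- gate_hinge (a point): Point on the upright hinge axis of the gate at the height of the panel's top edge, 54 mm above the table; in the rack's frame at x = -8, y = +90 mm. The steel hinge post there ends 58 mm above the table.
- gate_end (a point): Middle of the thickness of the gate panel's top edge at its free end, 54 mm above the table. The plywood panel is 8 mm thick, with the hinge axis in its mid-plane; it reaches from 10 to 174 mm from the hinge axis and from 10 to 54 mm above the table.
- big_pot: Round plastic dye pot with a wide whitish screw lid, 60 mm diameter (lid), 52 mm tall, 50 g. Origin: centre of its underside. Stands upright on the rack's board, out in front of one lane (either); against the rear rail its origin is at x = 50 mm in the rack's frame.
- small_pot: Smaller round dye pot of the same kind, 54 mm diameter (lid), 44 mm tall, 60 g. Origin: centre of its underside. Stands out in front of the other lane; against the rear rail its origin is at x = 53 mm in the rack's frame.
- cup: Bystander: clear mixing cup, 70 mm diameter, 81 mm tall, on the table to the right of the rack. Origin: centre of its underside.
- cone: Bystander: cream cone of thread, 60 mm diameter, 82 mm tall, on the table behind the rack. Origin: centre of its underside.
- bottle: Bystander: white squeeze bottle with a spout, 64 mm diameter, 243 mm tall, on the table behind and to the left of the rack. Origin: centre of its underside.
Things that resemble listed ones, but are neither listed nor needed, are in the scene too. What is shaped like the big_pot but yellow is not meant. Leave any blue look-alike of the small_pot alone.

How it is judged:
By the outcome, as a careful person would: the job done as asked, in the order asked, and still so for the second after the job is handed in, with the robot touching nothing.
It also fails if it takes over 61 s, if anything falls off the work surface, if the arm or the gripper's body presses on something with over 40 N, if the wrist force passes 120 N, or if a joint passes its speed limit or range.

## Working session

There is one attempt and no reset: what is moved stays moved. The work goes in short steps, Python scripts to look and compute and a shell command to move; the robot and the scene stay as the last step left them, time stands still between calls to the robot, and variables do not carry over. Pictures are saved under pics/ and viewed, at most 10 in all, crops included, and the job is handed in when it is done.

```bash
mkdir -p pics; ls; cat > h.py <<'E'
import numpy as np, cv2
from cell import env
def cal(n):
    c=env.get_calibration(n); f=210/np.tan(np.radians(c['fov_y'])/2)
    return c,f
def px(n,P,c=None):
    c,f=cal(n) if c is None else c
    T=np.linalg.inv(np.array(c['pose'])); p=np.atleast_2d(P)@T[:3,:3].T+T[:3,3]
    s=np.c_[p[:,0]/-p[:,2],-p[:,1]/-p[:,2]]; r2=(s**2).sum(1,keepdims=True)
    return s*(1+c['k1']*r2)*f+[c['cx'],c['cy']]
def world(n,uv,z):
    c,f=cal(n); d=(np.atleast_2d(uv)-[c['cx'],c['cy']])/f; s=d.copy()
    for _ in range(30): s=d/(1+c['k1']*(s**2).sum(1,keepdims=True))
    T=np.array(c['pose']); r=np.c_[s[:,0],-s[:,1],-np.ones(len(s))]@T[:3,:3].T
    return T[:3,3]+r*((z-T[2,3])/r[:,2])[:,None]
E
python3 - <<'E'
from h import *
print(env.get_obs())
for n in ('top','side'):
    cv2.imwrite(f'pics/{n}0.png',env.read_camera(n)); c=env.get_calibration(n); print(n,c)
E
```

```text
pics
{'time_s': 0.0, 'qpos': array([76.32336206, 18.44009283, -4.01585164, 83.17510892,  1.29441659,
       78.53711938, -3.26292668]), 'joint_velocities': array([-0.00021325, -0.0919792 ,  0.05297711,  0.06969921, -0.04041256,
        0.05764653, -0.06520991]), 'effort': array([-7.81028521e-04, -4.91299438e+01, -4.04430740e-01, -3.12535250e+01,
       -6.39495696e-02,  4.35906218e-02,  1.52130874e-04]), 'tool_pos': array([ 0.16238408, -0.62877555,  0.18874805]), 'tool_rot': array([-1.79892886e+02,  4.88452518e-03,  1.44836574e+01]), 'force': array([-0.29019558, -0.64084478, -0.24174633]), 'wrist_torque': array([-0.02635156,  0.03780428,  0.03196814]), 'grasp_force': 0.0, 'grip_width': 0.08736805349803668}
top {'fov_y': 57.30128295274774, 'cx': 277.25595211156514, 'cy': 211.5522958581505, 'k1': -0.04985649687890236, 'pose': array([[-0.01639049,  0.99867944, -0.04869005,  0.52789231],
       [-0.99975292, -0.01563791,  0.01579745,  0.08335924],
       [ 0.01501517,  0.04893694,  0.998689  ,  0.95180374],
       [ 0.        ,  0.        ,  0.        ,  1.        ]])}
side {'fov_y': 55.057323337212, 'cx': 283.661271361297, 'cy': 214.42110717601918, 'k1': 0.032630811481077, 'pose': array([[ 0.99834459,  0.02139155, -0.05338986,  0.55281264],
       [-0.05747498,  0.40604392, -0.91204438, -0.71510501],
       [ 0.00216859,  0.91360316,  0.40660123,  0.41895655],
       [ 0.        ,  0.        ,  0.        ,  1.        ]])}
```

View pics/top0.png

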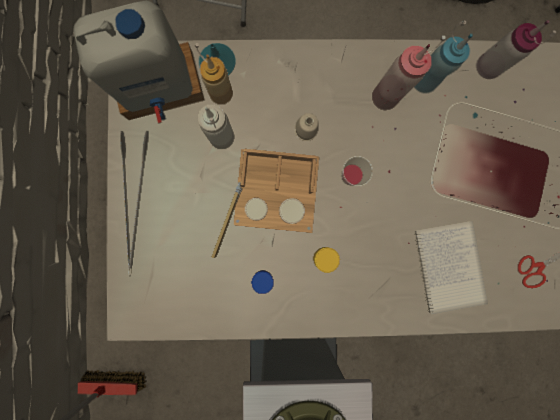

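View pics/side0.png

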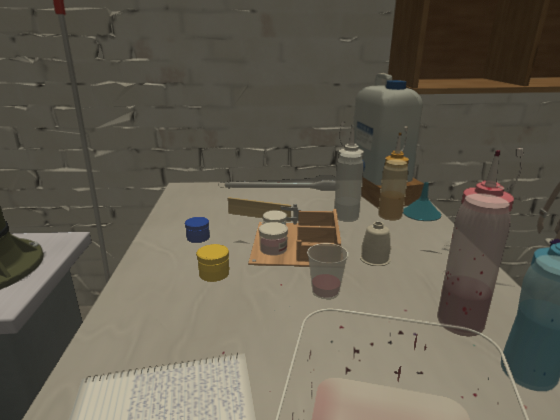

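The top view shows the rack at x 235–319, y 150–231. There are two whitish-lid pots on its board at (256,209) and (292,211), and the open gate runs from (240,187) to (214,256).
Lookalikes: yellow pot (327,260) and blue pot (262,282), both to be left alone. The two whitish ones are the targets. One close crop will confirm that.

```bash
python3 - <<'E'
from h import *
im=cv2.imread('pics/top0.png')[130:270,200:345]
cv2.imwrite('pics/crop0.png',cv2.convertScaleAbs(cv2.resize(im,None,fx=4,fy=4,interpolation=cv2.INTER_CUBIC),alpha=1.3))
E
```

```text
(no output)
```

View pics/crop0.png

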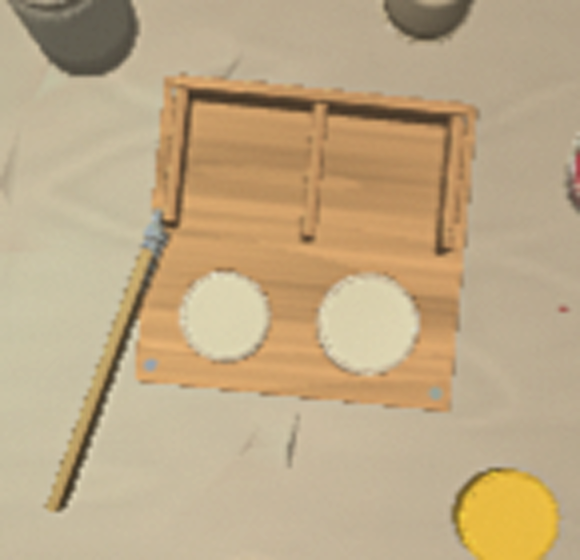

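The crop shows the small pot on the left lane, with its lid at crop (225,316), and the big pot on the right at (368,324). Both are white-lidded. The gate runs from (155,228) to (57,508). Next I fit the poses.

```bash
python3 - <<'E'
from h import *
from scipy.optimize import least_squares
f=lambda p:200*np.array([1,0])+[0,130]+(np.array(p)+.5)/4-.5
M=np.array([[-96,98,6],[-96,-98,6],[0,4,44],[0,-4,44],[80,0,50],[80,75,50]])/1e3
U=f([[138,380],[450,409],[302,238],[316,241],[318,103],[190,90]])
c=cal('top')
def W(q,M): 
    a=q[2];R=np.array([[np.cos(a),-np.sin(a),0],[np.sin(a),np.cos(a),0],[0,0,1]]);return M@R.T+[q[0],q[1],0]
s=least_squares(lambda q:(px('top',W(q,M),c)-U).ravel(),[.55,.1,-.1],loss='soft_l1')
q=s.x;print('rack',q[:2],np.degrees(q[2]),s.fun.round(2))
def inv(P): 
    a=q[2];R=np.array([[np.cos(a),-np.sin(a)],[np.sin(a),np.cos(a)]]);return (P[:,:2]-q[:2])@R
im=cv2.imread('pics/top0.png')
cs={}
hsv=cv2.cvtColor(im,cv2.COLOR_BGR2HSV)
for n,(u,v),z in(('small',(256,209),.044),('big',(292,211),.052)):
    z+=.006
    m=((hsv[...,1]<75)&(hsv[...,2]>150)).astype(np.uint8)
    k,l,st,ce=cv2.connectedComponentsWithStats(m); i=l[v,u]
    P=world('top',ce[i],z);print(n,ce[i],st[i],P,inv(P)*1e3, 'diam', 2*np.sqrt(st[i][4]/np.pi))
G=world('top',f([[57,508]]),.054);H=W(q,np.array([[-.008,.09,.054]]))
d=inv(G)-inv(H);print('gate end',G,'hinge',H,f([[155,228]]),px('top',H),d*1e3,'angle',np.arctan2(-d[0,0],-d[0,1]),np.hypot(*d[0]))
np.save('rack.npy',q)
# verification in side view
P=W(q,np.array([[80,0,50],[-96,98,6],[-96,-98,6],[0,0,44],[-8,90,54]])/1e3);print(px('side',P).round(1))
for n,(u,v) in dict(cup=(357,172),cone=(307,122),bottle=(209,115)).items():
  print(n,world('top',[[u,v]],.08 if n!='bottle' else .24), inv(world('top',[[u,v]],.08 if n!='bottle' else .24)))
for n,(u,v) in dict(blue=(262,282),yellow=(327,260)).items():print(n,world('top',[[u,v]],.05))
E
```

```text
rack [0.62628218 0.06986272] -5.629299991102545 [-0.76  1.29  0.66  0.57 -0.29 -0.5  -0.43 -0.97  0.19 -0.37  0.63  0.24]
small [255.37096774 208.37903226] [245 198  22  22 372] [[0.58012454 0.12037201 0.05      ]] [[-50.88958696  45.73800957]] diam 21.76338922689847
big [291.38396624 210.47046414] [279 199  26  25 474] [[0.57347692 0.03625785 0.058     ]] [[-49.25423787 -38.6225698 ]] diam 24.566553364370574
gate end [[0.46908499 0.21820858 0.054     ]] hinge [[0.62714902 0.16021342 0.054     ]] [[238.375 186.625]] [[238.02858206 188.51830181]] [[-162.99060429   42.21068283]] angle 1.8242051471588119 0.16836768939141825
[[333.6 222.9]
 [257.1 220.7]
 [247.2 262.2]
 [296.3 224.7]
 [293.5 204.4]]
cup [[ 0.65844172 -0.11501974  0.08      ]] [[ 0.05013991 -0.18083626]]
cone [[ 0.77615522 -0.00244634  0.08      ]] [[ 0.15624319 -0.05725902]]
bottle [[0.74645886 0.19753776 0.24      ]] [[0.10707323 0.13884766]]
blue [[0.40801932 0.10735252 0.05      ]]
yellow [[ 0.45638768 -0.04560403  0.05      ]]
```

```bash
python3 -m jog '[[0,0,0,0,0,0.117,0],[0,0,0,0,0,0.117,0],[0,0,0,0,0,0.117,0],[0.019,-0.036,0,0,0,0,0],[0.019,-0.036,0,0,0,0,0],[0.019,-0.036,0,0,0,0,0],[0.019,-0.036,0,0,0,0,0],[0.019,-0.036,0,0,0,0,0],[0.019,-0.036,0,0,0,0,0],[0.019,-0.036,0,0,0,0,0],[0.019,-0.036,0,0,0,0,0],[0.019,-0.036,0,0,0,0,0]]'
python3 -m jog '[[0.011,-0.038,0,0,0,0,0],[0.011,-0.038,0,0,0,0,0],[0.011,-0.038,0,0,0,0,0],[0.011,-0.038,0,0,0,0,0],[0.011,-0.038,0,0,0,0,0],[0.011,-0.038,0,0,0,0,0],[0.011,-0.038,0,0,0,0,0],[0.011,-0.038,0,0,0,0,0],[0.011,-0.038,0,0,0,0,0],[0.011,-0.035,0,0,0,0,0],[0,0,0,0,0,0,0],[0,0,0,0,0,0,0]]'
```

```text
time_s: 1.1
tool_pos: [0.3649, -0.3217, 0.1896]
tool_rot: [180.0, 0.0, -5.6]
force: [1.4, 0.2, 0.0]
grip_width: 0.0147
grasp_force: 0.0
time_s: 2.1
tool_pos: [0.5108, 0.0433, 0.1894]
tool_rot: [-179.9, 0.1, -5.3]
force: [0.1, 0.3, -1.5]
grip_width: 0.0005
grasp_force: 0.0
```

```bash
python3 -m jog '[[0,0.002,0.03,0,0,0,0],[0,0,0.03,0,0,0,0],[0,0,0.03,0,0,0,0],[0,0,0.03,0,0,0,0],[0,0,0.03,0,0,0,0],[0,0,0.017,0,0,0,0],[0,0,0,0,0,0,0],[0.008,0,0,0,0,0,0],[0.008,0,0,0,0,0,0],[0.005,0,0,0,0,0,0],[0.005,0,0,0,0,0,0],[0.005,0,0,0,0,0,0]]'
python3 -m jog '[[0.005,0,0,0,0,0,0],[0.005,0,0,0,0,0,0],[0.005,0,0,0,0,0,0],[0.005,0,0,0,0,0,0],[0,0,0,0,0,0,0]]'
python3 - <<'E'
from h import *
a=env.read_camera('side')[170:310,190:390];b=env.read_camera('top')[130:270,190:330]
cv2.imwrite('pics/p1.png',np.hstack([cv2.resize(a,(571,400)),cv2.resize(b,(229,400),interpolation=3) if 0 else cv2.resize(b[:,40:120],(229,400))]))
E
```

```text
time_s: 3.1
tool_pos: [0.543, 0.0355, 0.0239]
tool_rot: [180.0, -0.1, -5.6]
force: [-0.5, -0.5, 0.3]
grip_width: 0.0007
grasp_force: 0.4
time_s: 3.52
tool_pos: [0.5627, 0.0336, 0.0229]
tool_rot: [-180.0, -0.1, -5.6]
force: [0.2, 0.3, -0.2]
grip_width: 0.0003
grasp_force: 0.0
```

View pics/p1.png

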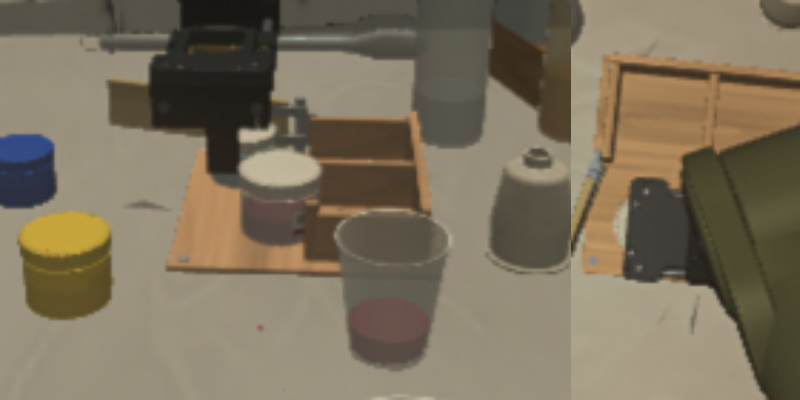

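The side view shows the big pot upright, riding ahead of the fingertips at crop (280,190), at its lane mouth. I'll carry on.

```bash
python3 -m jog '[[0.006,0,0,0,0,0,0],[0.006,0,0,0,0,0,0],[0.006,0,0,0,0,0,0],[0.006,0,0,0,0,0,0],[0.006,0,0,0,0,0,0],[0.006,0,0,0,0,0,0],[0.006,0,0,0,0,0,0],[0.006,0,0,0,0,0,0],[0.005,0,0,0,0,0,0],[0.004,0,0,0,0,0,0],[0.003,0,0,0,0,0,0]]'
python3 -m jog '[[0.002,0,0,0,0,0,0],[0.002,0,0,0,0,0,0],[0.002,0,0,0,0,0,0],[0.001,0,0,0,0,0,0]]'
python3 -m jog '[[0.001,0,0,0,0,0,0],[0.001,0,0,0,0,0,0]]'
```

```text
time_s: 4.53
tool_pos: [0.6217, 0.0278, 0.0227]
tool_rot: [-180.0, 0.0, -5.6]
force: [0.3, 0.1, -0.1]
grip_width: 0.0005
grasp_force: 0.3
time_s: 4.87
tool_pos: [0.6283, 0.0271, 0.0229]
tool_rot: [180.0, -0.0, -5.6]
force: [-1.0, 0.2, -0.5]
grip_width: 0.0
grasp_force: 0.2
time_s: 5.03
tool_pos: [0.6301, 0.0269, 0.0228]
tool_rot: [180.0, 0.0, -5.6]
force: [-0.2, 1.3, -0.6]
grip_width: 0.0004
grasp_force: 0.2
```

```bash
for i in 1 2 3 4; do echo; done >/dev/null
python3 -m jog '[[0.001,0,0,0,0,0,0],[0.001,0,0,0,0,0,0],[0.001,0,0,0,0,0,0]]' | grep -E 'pos|force'
python3 -m jog '[[0.001,0,0,0,0,0,0],[0,0,0,0,0,0,0]]'| grep -E 'pos|force'
python3 -m jog '[[0.001,0,0,0,0,0,0],[0,0,0,0,0,0,0]]'| grep -E 'pos|force'
```

```text
tool_pos: [0.6319, 0.0268, 0.0225]
force: [-4.9, 0.2, 2.6]
grasp_force: 2.3
tool_pos: [0.6321, 0.0268, 0.0224]
force: [-6.0, 0.8, 2.8]
grasp_force: 3.0
tool_pos: [0.6321, 0.0268, 0.0224]
force: [-7.6, 0.1, 4.6]
grasp_force: 4.1
```

```bash
python3 -m jog '[[-0.01,0,0,0,0,0,0],[-0.03,0,0,0,0,0,0],[-0.03,0,0,0,0,0,0],[-0.03,0,0,0,0,0,0],[-0.025,-0.01,0,0,0,0,0],[0,-0.026,0,0,0,0,0],[0,-0.026,0,0,0,0,0],[0,-0.025,0,0,0,0,0],[0,0,0,0,0,0,0],[0.008,0,0,0,0,0,0],[0.006,0,0,0,0,0,0],[0.005,0,0,0,0,0,0]]'
python3 - <<'E'
from h import *
q=np.load('rack.npy');R=np.array([[np.cos(q[2]),-np.sin(q[2])],[np.sin(q[2]),np.cos(q[2])]])
print((env.get_obs()['tool_pos'][:2]-q[:2])@R)
E
```

```text
time_s: 6.62
tool_pos: [0.5397, 0.1217, 0.0228]
tool_rot: [180.0, -0.1, -5.8]
force: [0.1, -0.1, -0.0]
grip_width: 0.0007
grasp_force: 0.0
[-0.0912391   0.04309469]
```

```bash
python3 -m jog '[[0.005,0,0,0,0,0,0],[0.005,0,0,0,0,0,0],[0.005,0,0,0,0,0,0],[0.006,0,0,0,0,0,0],[0.006,0,0,0,0,0,0],[0.006,0,0,0,0,0,0],[0.006,0,0,0,0,0,0],[0.006,0,0,0,0,0,0],[0.006,0,0,0,0,0,0],[0.006,0,0,0,0,0,0],[0.006,0,0,0,0,0,0],[0.006,0,0,0,0,0,0]]'
python3 -m jog '[[0.006,0,0,0,0,0,0],[0.006,0,0,0,0,0,0],[0.006,0,0,0,0,0,0],[0.005,0,0,0,0,0,0],[0.004,0,0,0,0,0,0],[0.003,0,0,0,0,0,0],[0.002,0,0,0,0,0,0],[0.001,0,0,0,0,0,0]]'
python3 -m jog '[[0.001,0,0,0,0,0,0],[0.001,0,0,0,0,0,0]]'
python3 -m jog '[[0.001,0,0,0,0,0,0],[0,0,0,0,0,0,0]]' | grep -E 'pos|force'
python3 - <<'E'
from h import *
q=np.load('rack.npy');R=np.array([[np.cos(q[2]),-np.sin(q[2])],[np.sin(q[2]),np.cos(q[2])]])
print((env.get_obs()['tool_pos'][:2]-q[:2])@R)
E
```

```text
time_s: 7.62
tool_pos: [0.6074, 0.1166, 0.0228]
tool_rot: [180.0, 0.0, -5.6]
force: [0.6, 0.6, -0.2]
grip_width: 0.0004
grasp_force: 0.0
time_s: 8.28
tool_pos: [0.6398, 0.1134, 0.0228]
tool_rot: [180.0, 0.0, -5.6]
force: [-0.3, 0.7, 0.2]
grip_width: 0.0003
grasp_force: 0.0
time_s: 8.45
tool_pos: [0.6415, 0.1133, 0.0228]
tool_rot: [180.0, 0.0, -5.6]
force: [0.3, 0.3, 0.4]
grip_width: 0.0008
grasp_force: 0.0
tool_pos: [0.6428, 0.1131, 0.0229]
force: [0.2, 0.3, -0.5]
grasp_force: 0.0
[0.01216041 0.04461065]
```

```bash
python3 -m jog '[[0.001,0,0,0,0,0,0],[0.001,0,0,0,0,0,0],[0.001,0,0,0,0,0,0]]' | grep -E 'pos|force'
python3 -m jog '[[0.001,0,0,0,0,0,0],[0,0,0,0,0,0,0]]'| grep -E 'pos|force'
python3 -m jog '[[0.001,0,0,0,0,0,0],[0,0,0,0,0,0,0]]'| grep -E 'pos|force'
```

```text
tool_pos: [0.6457, 0.1128, 0.0228]
force: [-0.8, -0.1, -0.0]
grasp_force: 0.0
tool_pos: [0.6469, 0.1126, 0.0228]
force: [-0.1, -0.1, 0.2]
grasp_force: 0.0
tool_pos: [0.6478, 0.1126, 0.0228]
force: [-0.3, 0.4, -0.0]
grasp_force: 0.0
```

```bash
python3 -m jog '[[0.001,0,0,0,0,0,0],[0,0,0,0,0,0,0]]' | grep -E 'pos|force'
python3 -m jog '[[0.001,0,0,0,0,0,0],[0,0,0,0,0,0,0]]'| grep -E 'pos|force'
python3 - <<'E'
from h import *
a=env.read_camera('side')[170:310,190:390]
cv2.imwrite('pics/p2.png',cv2.resize(a,(800,560),interpolation=cv2.INTER_CUBIC))
E
```

```text
tool_pos: [0.6488, 0.1125, 0.0228]
force: [0.3, 0.6, -0.4]
grasp_force: 0.0
tool_pos: [0.6498, 0.1124, 0.0228]
force: [-1.1, -1.1, -0.3]
grasp_force: 0.0
```

View pics/p2.png

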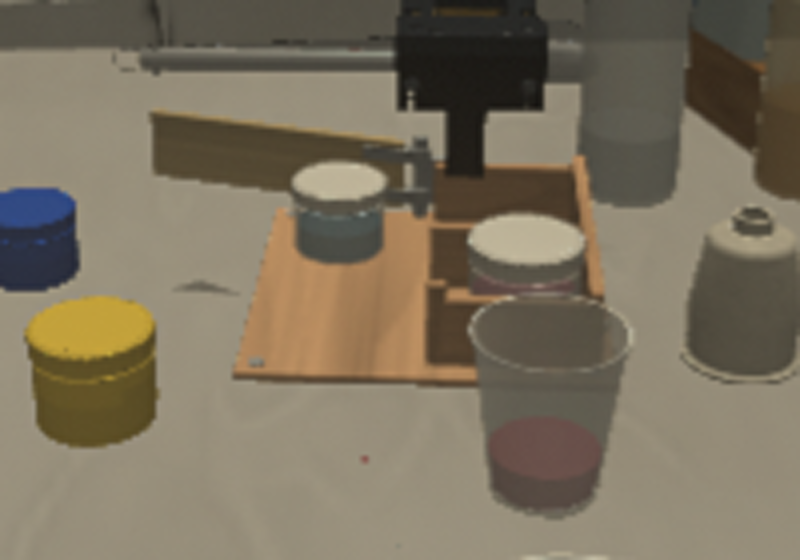

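The big pot is against the rail at crop (527,250). The small pot is still out on the board at crop (340,210), upright, and the fingers are in the left lane past it. I need to measure where it is.

```bash
python3 - <<'E'
from h import *
q=np.load('rack.npy');R=np.array([[np.cos(q[2]),-np.sin(q[2])],[np.sin(q[2]),np.cos(q[2])]])
inv=lambda P:(np.atleast_2d(P)[:,:2]-q[:2])@R*1e3
f=lambda p:np.array([190,170])+(np.array(p)+.5)/4-.5
for n,p,z in(('small lid',(338,182),.05),('big lid',(526,240),.058),('fingertip',(464,176),.023),('small left edge',(290,185),.047),('gate end',(151,113),.054),('blue',(28,208),.044)):
    P=world('side',f(p),z);print(n,P,inv(P))
print(px('side',env.get_obs()['tool_pos']), f((464,176)))
a=cv2.imread('pics/side0.png')[170:310,190:390]; b=env.read_camera('top')[130:270,200:345]
cv2.imwrite('pics/p3.png',np.hstack([cv2.resize(a,(420,420)),cv2.resize(b,(375,420))]))
E
```

```text
small lid [[0.57967571 0.10974761 0.05      ]] [[-50.29408647  35.12082515]]
big lid [[0.67184289 0.01471642 0.058     ]] [[ 50.75038914 -50.4112201 ]]
fingertip [[0.65833712 0.17500295 0.023     ]] [[ 21.58695309 107.77750177]]
small left edge [[0.5527717  0.11374214 0.047     ]] [[-77.46017414  36.45703186]]
gate end [[0.4687363  0.21032887 0.054     ]] [[-170.56467743  124.33476847]]
blue [[0.4090553  0.09718707 0.044     ]] [[-218.85957014    5.88438807]]
[[304.7870185  224.85522668]] [305.625 213.625]
```

View pics/p3.png

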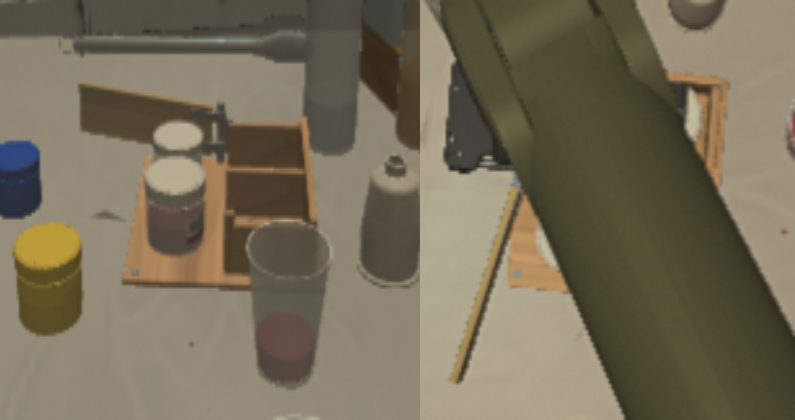

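```bash
python3 - <<'E'
from h import *
f1=lambda p:np.array([190,170])+np.array(p)/2.857
P=np.array([.5627,.0336,.0229]);print('p1 seen',f1((222,171)),[px('side',P+[0,0,d]).round(1) for d in(0,.01,.02,.03)])
P=env.get_obs()['tool_pos'];print('now seen 305.6 213.6',[px('side',P+[0,0,d]).round(1) for d in(0,.01,.02,.03)],[px('side',P+[0,d,0]).round(1) for d in(.02,.04,.06)])
# marks: center wall top at finger's x, left wall top, finger column
q=np.load('rack.npy');a=q[2];R=np.array([[np.cos(a),-np.sin(a)],[np.sin(a),np.cos(a)]])
for y in(-.083,0,.083):
  p=np.r_[q[:2]+R@[.02,y],.044];print(y,px('side',p).round(1))
print(env.get_obs()['qpos'].round(2))
cv2.imwrite('pics/w.png',cv2.resize(env.read_camera('wrist'),(560,420)))
c=env.get_calibration('wrist');print(np.array(c['pose']).round(3),px('wrist',env.get_obs()['tool_pos']))
E
```

```text
p1 seen [267.70388519 229.85299265] [array([[267.4, 241.9]]), array([[267.4, 237.7]]), array([[267.3, 233.4]]), array([[267.2, 229. ]])]
now seen 305.6 213.6 [array([[304.8, 224.9]]), array([[304.9, 220.9]]), array([[305. , 216.9]]), array([[305.1, 212.9]])] [array([[303.9, 221.2]]), array([[303. , 217.6]]), array([[302.2, 214.2]])]
-0.083 [[306. 243.]]
0 [[305.6 224.9]]
0.083 [[305.3 209.7]]
[  16.48   31.76  -38.07   90.93   21.05   64.66 -122.16]
[[-0.097  0.965  0.244  0.715]
 [-0.995 -0.094 -0.022  0.105]
 [ 0.001 -0.245  0.969  0.217]
 [ 0.     0.     0.     1.   ]] [[278.96994231 240.08952845]]
```

View pics/w.png

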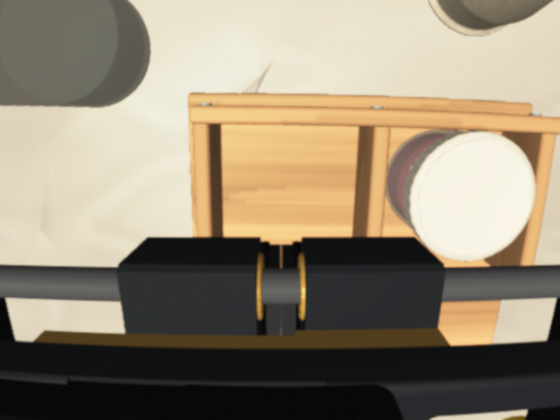

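The side view shows the visible fingertips about 28 mm above the reported TCP, so they passed over the small pot without touching it. I'll lift, go back, come down 18 mm lower than before and push it again.

```bash
python3 -m jog '[[0,0,-0.03,0,0,0,0],[-0.03,0,0,0,0,0,0],[-0.034,0,0,0,0,0,0],[-0.034,0,0,0,0,0,0],[-0.038,0,0,0,0,0,0],[0,0,0,0,0,0,0],[0,0,0.024,0,0,0,0],[0,0,0.016,0,0,0,0],[0,0,0.008,0,0,0,0],[0,0,0,0,0,0,0]]'
python3 -m jog '[[0.008,0,0,0,0,0,0],[0.006,0,0,0,0,0,0],[0.005,0,0,0,0,0,0],[0.005,0,0,0,0,0,0],[0.005,0,0,0,0,0,0],[0.005,0,0,0,0,0,0],[0.005,0,0,0,0,0,0],[0.005,0,0,0,0,0,0],[0.005,0,0,0,0,0,0],[0,0,0,0,0,0,0]]'
python3 - <<'E'
from h import *
a=env.read_camera('side')[170:310,190:390]
cv2.imwrite('pics/p4.png',cv2.resize(a,(800,560),interpolation=cv2.INTER_CUBIC))
E
```

```text
time_s: 10.52
tool_pos: [0.5128, 0.1254, 0.0032]
tool_rot: [180.0, 0.2, -5.6]
force: [-0.0, -0.1, -0.3]
grip_width: 0.0008
grasp_force: 0.0
time_s: 11.35
tool_pos: [0.5643, 0.1208, 0.0049]
tool_rot: [-180.0, -0.1, -5.7]
force: [-0.2, -0.7, 1.5]
grip_width: 0.0003
grasp_force: 0.0
```

View pics/p4.png

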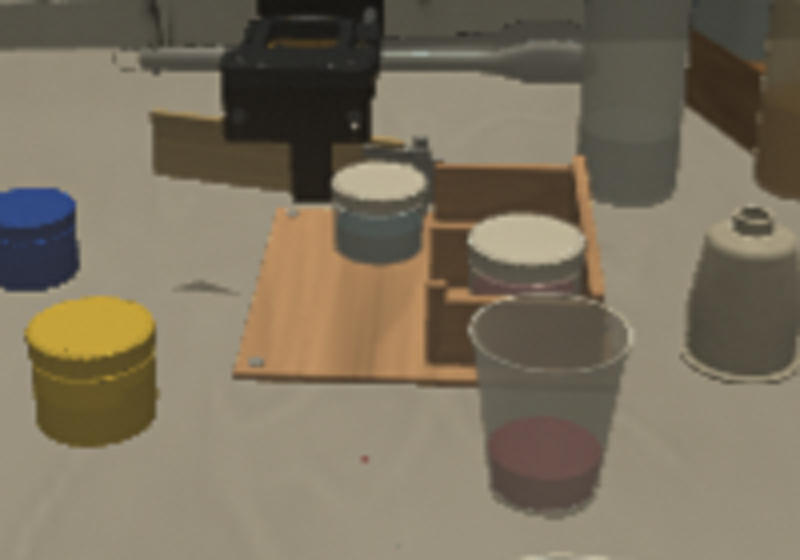

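The small pot now moves ahead of the fingertips, upright, with its lid at crop (380,182). I'll keep going to the rail.

```bash
python3 -m jog '[[0.006,0,0,0,0,0,0],[0.006,0,0,0,0,0,0],[0.006,0,0,0,0,0,0],[0.006,0,0,0,0,0,0],[0.006,0,0,0,0,0,0],[0.006,0,0,0,0,0,0],[0.006,0,0,0,0,0,0],[0.006,0,0,0,0,0,0],[0.006,0,0,0,0,0,0],[0.006,0,0,0,0,0,0],[0.006,0,0,0,0,0,0],[0.005,0,0,0,0,0,0]]'
python3 -m jog '[[0.003,0,0,0,0,0,0],[0.002,0,0,0,0,0,0],[0.001,0,0,0,0,0,0],[0.001,0,0,0,0,0,0]]'
python3 -m jog '[[0.001,0,0,0,0,0,0],[0.001,0,0,0,0,0,0]]' | grep -E 'pos|force'
python3 -m jog '[[0.001,0,0,0,0,0,0],[0.001,0,0,0,0,0,0]]' | grep -E 'pos|force'
```

```text
time_s: 12.4
tool_pos: [0.6344, 0.1139, 0.0048]
tool_rot: [180.0, -0.0, -5.6]
force: [-0.8, 0.3, -0.1]
grip_width: 0.0005
grasp_force: 0.3
time_s: 12.73
tool_pos: [0.6405, 0.1134, 0.0048]
tool_rot: [180.0, 0.0, -5.6]
force: [-0.4, 0.1, 0.1]
grip_width: 0.0006
grasp_force: 0.3
tool_pos: [0.6425, 0.1132, 0.0048]
force: [-0.6, 0.2, -0.2]
grasp_force: 0.3
tool_pos: [0.6447, 0.1129, 0.0049]
force: [0.0, 1.3, 0.6]
grasp_force: 0.3
```

```bash
python3 -m jog '[[0.001,0,0,0,0,0,0],[0.001,0,0,0,0,0,0],[0,0,0,0,0,0,0]]' | grep -E 'pos|force'
python3 -m jog '[[0.001,0,0,0,0,0,0],[0.001,0,0,0,0,0,0]]' | grep -E 'pos|force'
python3 -m jog '[[0.001,0,0,0,0,0,0],[0,0,0,0,0,0,0]]' | grep -E 'pos|force'
```

```text
tool_pos: [0.6469, 0.1127, 0.0048]
force: [-0.0, -0.3, 0.8]
grasp_force: 0.1
tool_pos: [0.6478, 0.1126, 0.0047]
force: [-5.0, -0.2, 1.5]
grasp_force: 2.2
tool_pos: [0.6478, 0.1127, 0.0047]
force: [-6.0, 0.6, 3.2]
grasp_force: 2.9
```

The small pot is against the rail too. Now I'll lift out and go round to the outer side of the open gate, then work out the sweep.

```bash
python3 -m jog '[[-0.01,0,-0.01,0,0,0,0],[-0.02,0,-0.03,0,0,0,0],[-0.03,0,-0.02,0,0,0,0],[-0.028,-0.03,0,0,0,0,0],[-0.028,-0.031,0,0,0,0,0],[-0.02,-0.031,0,0,0,0,0],[-0.006,-0.031,0,0,0,0,0],[0,0,0,0,0,0,0],[0,0,0.03,0,0,0,0],[0,0,0.02,0,0,0,0],[0,0,0.01,0,0,0,0],[0,0,0,0,0,0,0]]'
python3 - <<'E'
from h import *
q=np.load('rack.npy');R=np.array([[np.cos(q[2]),-np.sin(q[2])],[np.sin(q[2]),np.cos(q[2])]])
p=(env.get_obs()['tool_pos'][:2]-q[:2])@R*1e3;print(p)
W=[]
for a in np.r_[np.linspace(1.8,.12,22),.06,0,-.03]:
    n=np.array([-np.cos(a),np.sin(a)]);d=4+10*abs(n[0])+15*abs(n[1]);r=130
    W.append(np.array([-8,90])+r*np.array([-np.sin(a),-np.cos(a)])+d*n)
W=np.array(W);D=np.diff(np.vstack([p,W]),axis=0)*[1,-1]
print(np.c_[W,D].round(0).astype(int).tolist())
E
```

```text
time_s: 14.65
tool_pos: [0.5191, 0.2475, 0.0025]
tool_rot: [179.9, 0.2, -5.6]
force: [-0.1, -0.6, 0.3]
grip_width: 0.0002
grasp_force: 0.0
[-124.13538612  166.30888173]
[[-130, 140, -6, 26], [-134, 129, -4, 10], [-136, 119, -3, 11], [-138, 108, -2, 11], [-139, 98, -1, 10], [-140, 88, 0, 10], [-139, 78, 0, 10], [-138, 68, 1, 10], [-136, 58, 2, 10], [-133, 48, 3, 10], [-129, 38, 4, 10], [-125, 29, 5, 10], [-119, 19, 5, 9], [-113, 11, 6, 9], [-106, 2, 7, 8], [-99, -6, 8, 8], [-90, -13, 8, 7], [-81, -19, 9, 7], [-71, -25, 10, 6], [-61, -30, 10, 5], [-50, -34, 11, 4], [-39, -37, 11, 3], [-31, -39, 9, 2], [-22, -40, 9, 1], [-19, -40, 3, 0]]
```

```bash
python3 -m jog '[[-0.003,0.013,0,0,0,0,0],[-0.003,0.013,0,0,0,0,0],[-0.004,0.010,0,0,0,0,0],[-0.003,0.011,0,0,0,0,0],[-0.002,0.011,0,0,0,0,0],[-0.001,0.010,0,0,0,0,0],[0,0.010,0,0,0,0,0],[0,0.010,0,0,0,0,0],[0.001,0.010,0,0,0,0,0],[0.002,0.010,0,0,0,0,0],[0.003,0.010,0,0,0,0,0],[0.004,0.010,0,0,0,0,0]]'
python3 -m jog '[[0.005,0.010,0,0,0,0,0],[0.005,0.009,0,0,0,0,0],[0.006,0.009,0,0,0,0,0],[0.007,0.008,0,0,0,0,0],[0.008,0.008,0,0,0,0,0],[0.008,0.007,0,0,0,0,0],[0.009,0.007,0,0,0,0,0],[0.01,0.006,0,0,0,0,0],[0.01,0.005,0,0,0,0,0],[0.008,0.003,0,0,0,0,0],[0,0,0,0,0,0,0]]'
python3 - <<'E'
from h import *
q=np.load('rack.npy');R=np.array([[np.cos(q[2]),-np.sin(q[2])],[np.sin(q[2]),np.cos(q[2])]])
print((env.get_obs()['tool_pos'][:2]-q[:2])@R*1e3)
a=env.read_camera('side')[170:310,190:390]
cv2.imwrite('pics/p5.png',cv2.resize(a,(800,560),interpolation=cv2.INTER_CUBIC))
E
```

```text
time_s: 15.65
tool_pos: [0.502, 0.1209, 0.0048]
tool_rot: [180.0, 0.0, -5.6]
force: [0.6, 0.3, -0.4]
grip_width: 0.0005
grasp_force: 0.3
time_s: 16.57
tool_pos: [0.5725, 0.0414, 0.0048]
tool_rot: [-180.0, -0.1, -5.7]
force: [0.7, 0.1, 0.2]
grip_width: 0.0004
grasp_force: 0.0
[-50.69303954 -33.58827476]
```

View pics/p5.png

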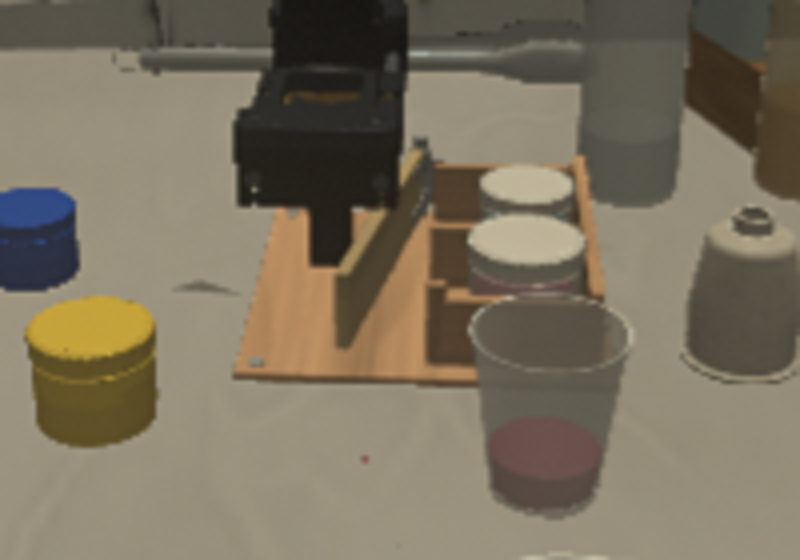

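The gate is swinging shut: its free end is at crop (340,300) with the fingertips behind it. Both pots stand upright at the rear rail, lids at (527,185) and (527,240). I'll finish the closing.

```bash
python3 -m jog '[[0.009,0.003,0,0,0,0,0],[0.008,0.002,0,0,0,0,0],[0.005,0.001,0,0,0,0,0],[0.003,0,0,0,0,0,0],[0.002,0,0,0,0,0,0],[0.001,0,0,0,0,0,0],[0,0,0,0,0,0,0]]' | grep -E 'pos|force'
python3 -m jog '[[0.001,0,0,0,0,0,0],[0.001,0,0,0,0,0,0]]' | grep -E 'pos|force'
python3 -m jog '[[0.001,0,0,0,0,0,0],[0.001,0,0,0,0,0,0]]' | grep -E 'pos|force'
```

```text
tool_pos: [0.5978, 0.0342, 0.0048]
force: [0.9, 0.2, 0.4]
grasp_force: 0.0
tool_pos: [0.5995, 0.034, 0.0048]
force: [-0.1, 0.3, -0.9]
grasp_force: 0.2
tool_pos: [0.5998, 0.0339, 0.0047]
force: [-7.0, 0.6, 6.1]
grasp_force: 3.7
```

```bash
python3 -m jog '[[0.001,0,0,0,0,0,0],[0.001,0,0,0,0,0,0],[0,0,0,0,0,0,0]]' | grep -E 'pos|force'
python3 -m jog '[[-0.01,0,0,0,0,0,0],[-0.02,0,0,0,0,0,0],[-0.03,0,-0.01,0,0,0,0],[0,0,-0.04,0,0,0,0],[0,0,-0.04,0,0,0,0],[0,0,-0.04,0,0,0,0],[0,0.04,0,0,0,0,0],[0,0.04,0,0,0,0,0],[0,0.04,0,0,0,0,0],[0,0.04,0,0,0,0,0],[0,0.04,0,0,0,0,0],[0,0.04,0,0,0,0,0]]' | grep -E 'time|pos|force'
python3 - <<'E'
from h import *
b=env.read_camera('top');cv2.imwrite('pics/top9.png',b)
a=env.read_camera('side')[170:310,190:390]
cv2.imwrite('pics/p6.png',np.hstack([cv2.resize(a,(420,420)),cv2.resize(b[130:270,210:335],(375,420),interpolation=cv2.INTER_CUBIC)]))
E
```

```text
tool_pos: [0.5998, 0.0339, 0.0046]
force: [-11.3, -0.5, 7.7]
grasp_force: 5.4
time_s: 18.78
tool_pos: [0.5204, -0.2017, 0.1354]
force: [-0.0, 0.7, -0.4]
grasp_force: 0.0
```

View pics/p6.png

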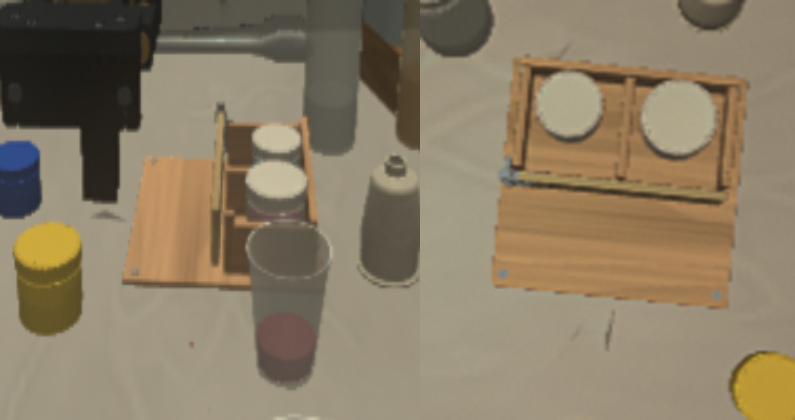

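Both pots are against the rear rail, the gate lies across both mouths, and the bystanders have not moved. One numeric check, then I'll sign off if it's good.

```bash
python3 - <<'E'
from h import *
q=np.load('rack.npy');R=np.array([[np.cos(q[2]),-np.sin(q[2])],[np.sin(q[2]),np.cos(q[2])]])
im=cv2.imread('pics/top9.png');hsv=cv2.cvtColor(im,cv2.COLOR_BGR2HSV)
m=((hsv[...,1]<75)&(hsv[...,2]>150)).astype(np.uint8);k,l,st,ce=cv2.connectedComponentsWithStats(m)
res={}
for n,u,v,z in(('small',259,165,.05),('big',296,169,.058)):
    i=l[v,u];P=world('top',ce[i],z);res[n]=((P[:,:2]-q[:2])@R*1e3)[0];print(n,res[n],st[i][4])
# gate edge ends, crop px -> picture
g=world('top',np.array([[512,179],[724,197]])*1.0/3-[420/3,0]+[210,130],.054)
g=(g[:,:2]-q[:2])@R*1e3;print('gate',g,'angle',np.arctan2(-(g[1]-g[0])[0],-(g[1]-g[0])[1]))
ok=abs(res['small'][0]-53)<4 and abs(res['big'][0]-50)<4;print(ok)
if ok: print(env.sign_off())
E
```

```text
small [54.69698044 45.82355326] 364
big [ 49.97088322 -41.13544191] 471
gate [[-10.18129603  83.60525496]
 [-10.46632922 -82.75325673]] angle 0.0017133653957696214
True
the job is handed in; nothing more can be done
None
```

Both pots were pushed upright to the rear rail, then the gate was pushed fully shut against its stop. The top camera puts the pots within 2 mm of their rear-rail positions and the gate at about 0 rad. The cup, cone and bottle showed no movement, and I handed the job in at about 19 s.

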